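# Clamp the tube rack on the shaker with the cam lever

## Task

Carry the short purple tube rack by its T handle to the shaker and stand it flat and square between the black-faced fence and the padded jaw. Then swing the red-knobbed cam lever clockwise just until the jaw has taken up the gap and holds the rack snugly, without cranking it any further, and let go. Do not drop the rack or disturb the other things on the bench.

Things in the scene. Friction and masses are not known exactly. Their poses are not given: they have to be found in the camera images.
- rack_center (a point): The rack to clamp: purple block 170 long (its x) x 60 wide (its y) x 50 mm high, the lowest 6 mm stepped in 4 mm per side, pale top, capped tubes at both ends up to 84 mm, a purple T handle over the middle; 0.28 to 0.52 kg. This point is on its middle axis, 57 mm above its underside; z up. Either end may lead.
- rack_handle (a point): Centre of the rack's handle bar, 60 long (rack x) x 18 wide (rack y) x 20 mm high, 104 mm above the rack's underside. Grasp it across its 18 mm from above; beside the bar's middle the rack is clear (no tubes within 43 mm along x).
- nest (a point): Where the rack belongs: point on the shaker platform's top (95 mm above the bench), midway between the pad of the open jaw and the fence's middle setting. Axes of the shaker: x along fence and jaw, +y towards the fence, z up. With the lever fully open the pad face is 36 mm from here along -y.
- fence_slots (a point): Middle setting of the fence's black face, at its foot, 36 mm from the nest point along the shaker's +y. The fence (180 long, 50 mm high, lip flared outwards) is bolted in slots and its true face lies up to 4.5 mm either way from here along y, so 8 to 17 mm of gap must be taken up in all.
- pad_face (a point): Middle of the rubber pad face (150 x 34 mm) on the clamp jaw, which slides along the shaker's y towards the fence and pushes the rack before it. The pad is sprung: once the rack is against the fence, each further 1 mm of jaw travel adds roughly 50 N of squeeze.
- pivot (a point): Point on the vertical axis of the cam lever, at the height of the knob's middle (157 mm above the bench). Axes of the shaker. The steel eccentric under the lever (12 mm throw) drives the jaw 6 to 12 mm per rad of lever: 7 mm in the first 0.8 rad, 18 mm by 1.75 rad.
- knob (a point): Middle of the red upright round knob at the end of the cam lever, 24 thick and 54 mm tall (its foot on the flat lever bar 27 mm below this point), 130 mm from the lever's axis. Can be pinched from above and led in an arc about pivot; it is fixed to the lever and turns between the fingers.
- lever (a joint): Cam lever angle, rad: 0 open, grows clockwise from above to 2.3; the knob's direction from the pivot is -0.5 minus it in shaker axes. Starts at 0 to 0.2. The knob swings freely at 1 to 4 N; once pad and fence grip, the pull while moving climbs by 1 N per 4 N of squeeze. Snug: about 45 N of squeeze (15 to 75), 11 N above free swing; over 100 N cracks the rack. The cam locks where left.

How it is judged:
By the outcome, as a careful person would: the job done as asked, in the order asked, and still so for the second after the job is handed in, with the robot touching nothing.
It also fails if it takes over 58 s, if anything falls off the work surface, if the arm or the gripper's body presses on something with over 40 N, if the wrist force passes 120 N, or if a joint passes its speed limit or range.

## Robot

A 6-joint arm with a two-finger parallel gripper is mounted at the origin on the work surface. World frame = base frame: x ahead of the robot, y to its left, z up, the work surface at z = 0. Lengths are in m, angles in rad, forces in N, time in s.
With the tool pointing down it reaches from about 0.275 to 0.75 m from the base axis. Payload 10.2 kg.
Tool frame: the origin (TCP) lies midway between the tips of the shut fingers; the grasp point (between the pads) lies bot.tcp_to_grasp behind it (bot.tcp_to_grasp is the distance from the TCP to the grasp point, in m); z points along the fingers, y is the line along which they close (so a half turn about z gives the same grasp; the last joint's range is limited). The gripper opens to 88 mm and grips with 3 to 60 N. Pads are 18 mm wide; open, the fingers measure 123 mm over their backs; the gripper's body (75 mm by 187 mm) begins 45 mm behind the grasp point.
Start: joints at [0.948, 0.313, 1.498, -0, 1.331, -0.223], TCP at [0.204, 0.484, 0.239] pointing down, gripper open.
Joint ranges: [-2.94, 2.94], [-0.97, 2.17], [0.19, 2.56], [-1.23, 4.37], [0.02, 3.11], [-2.88, 2.88]. Speed limits (rad/s): [2.39, 2.39, 3.01, 3.14, 3.14, 3.14].

## Interface

Orientations are given as a unit quaternion [w, x, y, z].
In Python, from rig import status, cams, workorder, bot gives the robot as it stands. The module is installed in compiled form; this text tells all that it offers.
- The arm moves only by the tool jog_arm, never from a script. Its argument "series" is a list that holds one entry, the list of rows, each a list of 4 numbers: the shift along the world's x, y, z in mm, then the turn about the world's z in degrees. In form: [[[tx, ty, tz, twist], ...]]. A call has 1 to 8 rows; each row is the pose to reach, as a shift and turn from the pose commanded when the call began; what a row does not reach only later rows make up. A row lasts 1/12 s, in which the tool goes at most 41.7 mm and 7.16 degrees, less where a joint would pass 70% of its speed; a pose out of reach is approached as far as the arm can. A call with a gripper value outside its range is refused whole. "claw" is the closure, from 0 (fully open) to 1 (shut), set as the call begins (left out, the last holds). The fingers move at their own pace and stop on an object; "force" is the grip in N (left out, the last holds). Time passes only in rows, so rows that repeat a pose let the fingers close. It gives the time, the measured TCP pose, the force, the opening and the grip force at its end, in the units of the state.
- status.observe(): the state, without advancing time (a new reading comes with each control period).
- cams.get_image(name): name is "side" or "top" or "wrist"; returns a dict with "pixels" (384x512x3 uint8, red, green, blue), "camera_matrix" (3x3 intrinsics, pixels), "rvec" (rotation vector, rad) and "tvec" (3), from world to camera coordinates, as OpenCV has them. Camera axes: x right, y down, z forward; pixel columns grow to the right and rows downward; lengths in m; the calibration is good to about 2 mm. A picture is of the moment at which its call begins. There is no depth.
- workorder.finish_job(): hands the job in; it is judged then, once.
The state is a dict: "t": time; "joint_pos": joint angles; "joint_vel": joint speeds; "effort": joint torques, N m; "ee_pos": TCP position; "tool_rot": TCP orientation; "force": force on the tool from outside, world axes, zero at the start; "torque": the same for the moment, N m; "width": opening from 0.0 (shut) to 1.0 (fully open); "finger_force": force on a finger pad.
Only numpy, scipy, OpenCV 4.12 (cv2) and the standard library are available. Lean on these libraries where they do the work, as an engineer would, in place of code of your own. Each camera call takes 0.05 s, during which the arm holds its last target. There are 200 camera calls.

## Working session

There is one attempt and no reset: what is moved stays moved. The work goes in short steps, Python scripts to look and compute and a tool call to move; the robot and the scene stay as the last step left them, time stands still between calls to the robot, and variables do not carry over. Pictures are saved under pics/ and viewed, at most 10 in all, crops included, and the job is handed in when it is done.

Besides the shell and the picture viewer there is one more tool, called after "Emit:" by a JSON object that holds its "op" and its "data". jog_arm: Moves the arm, as the interface text tells. Its arguments: {"type":"object","properties":{"series":{"type":"array","items":{"type":"array","items":{"type":"array","items":{"type":"number"}}}},"claw":{"type":"number"},"force":{"type":"number"}},"required":["series"]}

```bash
mkdir -p pics; cat > h.py <<'E'
import numpy as np,cv2
from rig import status,cams,workorder,bot
def grab(n,fn=None):
    d=cams.get_image(n)
    if fn: cv2.imwrite('pics/'+fn,cv2.cvtColor(d['pixels'],cv2.COLOR_RGB2BGR))
    return d
def ray(d,uv):
    R=cv2.Rodrigues(np.array(d['rvec'],float))[0];t=np.array(d['tvec'],float).ravel();K=np.array(d['camera_matrix'])
    o=-R.T@t; v=R.T@np.linalg.inv(K)@np.array([uv[0],uv[1],1.]); return o,v/np.linalg.norm(v)
def onz(d,uv,z):
    o,v=ray(d,uv); return o+v*(z-o[2])/v[2]
def proj(d,p):
    return cv2.projectPoints(np.array(p,float).reshape(-1,1,3),np.array(d['rvec'],float),np.array(d['tvec'],float),np.array(d['camera_matrix'],float),None)[0].reshape(-1,2)
E
python3 - <<'E'
from h import *
import pickle
ds={n:grab(n,n+'0.png') for n in('top','side','wrist')}
pickle.dump(ds,open('d0.pkl','wb'))
im=np.hstack([cv2.imread('pics/%s0.png'%n) for n in('top','side')])
for n in ds: print(n,ray(ds[n],(256,192)))
print(status.observe(),bot.tcp_to_grasp)
E
```

```text
top (array([ 0.5418381 , -0.01113539,  0.95897435]), array([ 0.02694814, -0.00197942, -0.99963487]))
side (array([ 0.28735578, -0.67197317,  0.89129201]), array([ 0.31901194,  0.63606054, -0.70260826]))
wrist (array([0.13799334, 0.51167762, 0.38484599]), array([ 0.25713934, -0.12188755, -0.95865676]))
{'t': 0.15, 'joint_pos': array([ 9.47608816e-01,  3.13280965e-01,  1.49822528e+00, -1.22164273e-05,
        1.33097375e+00, -2.23410708e-01]), 'joint_vel': array([ 0.00350524, -0.00173499, -0.00255377,  0.00040988,  0.00017688,
        0.00246032]), 'effort': array([ 2.20257272e-03, -4.02304566e+01, -2.52313131e+01,  6.94795861e-02,
        3.44518188e-02, -4.41523298e-05]), 'ee_pos': array([0.20425448, 0.48345349, 0.2383273 ]), 'tool_rot': array([-1.76836630e-04,  1.98558511e-01,  9.80088935e-01, -4.06946245e-04]), 'force': array([ 0.35078668,  0.41498349, -0.38864967]), 'torque': array([0.00959741, 0.01025546, 0.00487602]), 'finger_force': 0.0, 'width': 0.9985188424262955} 0.0187
```

View pics/top0.png

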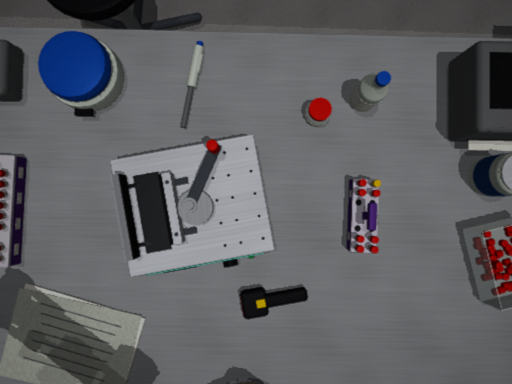

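View pics/side0.png

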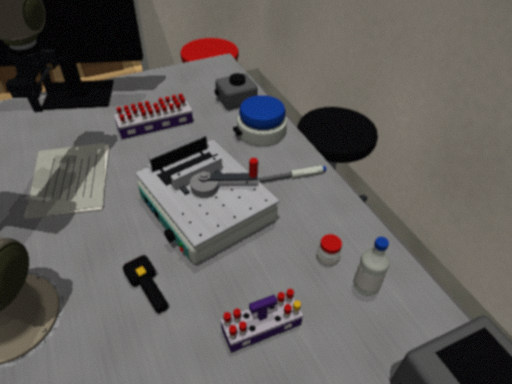

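```bash
python3 - <<'E'
from h import *
import pickle
ds=pickle.load(open('d0.pkl','rb'))
a=cv2.imread('pics/top0.png')[125:285,95:285]; b=cv2.imread('pics/side0.png')[125:265,120:300]
a=cv2.resize(a,(0,0),fx=2.1,fy=2.1,interpolation=2); b=cv2.resize(b,(0,0),fx=2.2,fy=2.2,interpolation=2)
H=max(a.shape[0],b.shape[0]); o=np.zeros((H,a.shape[1]+b.shape[1],3),np.uint8);o[:a.shape[0],:a.shape[1]]=a;o[:b.shape[0],a.shape[1]:]=b
cv2.imwrite('pics/crop0.png',o);print(o.shape)
d=ds['top'];hsv=cv2.cvtColor(d['pixels'],cv2.COLOR_RGB2HSV)
m=cv2.inRange(hsv,(120,80,40),(155,255,255));m[:,:300]=0
n,l,s,c=cv2.connectedComponentsWithStats(m)
for i in range(1,n):
  if s[i,4]>8: print('purple',s[i],c[i],onz(d,c[i],.114), cv2.minAreaRect(np.argwhere(l==i)[:,::-1].astype(np.float32)))
m=cv2.inRange(hsv,(0,150,120),(6,255,255))|cv2.inRange(hsv,(174,150,120),(180,255,255))
n,l,s,c=cv2.connectedComponentsWithStats(m)
for i in range(1,n):
  if s[i,4]>20 and c[i][0]<440: print('red',s[i],c[i],onz(d,c[i],.184 if c[i][0]<240 else .084))
g=cv2.cvtColor(d['pixels'],cv2.COLOR_RGB2GRAY)
P=cv2.minAreaRect(np.argwhere(m[:1]>=0).astype(np.float32))
for uv in [(112,159),(252,136),(273,248),(132,274)]: print('corner',onz(d,uv,.095))
print('tcp px',proj(d,[.204,.484,.239]),proj(ds['side'],[.204,.484,.239]))
E
```

```text
(336, 795, 3)
purple [367 202  10  29 231] [371.81818182 216.45887446] [ 0.51668295 -0.26268053  0.114     ] ((371.65936279296875, 216.11062622070312), (8.913545608520508, 27.93798065185547), 3.814074993133545)
red [309  98  23  22 395] [319.95696203 108.45063291] [ 0.75552577 -0.15278364  0.084     ]
red [206 140  11  11  93] [211.32258065 144.6344086 ] [0.65457383 0.07722626 0.184     ]
red [360 179   7   7  36] [362.66666667 182.22222222] [ 0.59169434 -0.25045339  0.084     ]
red [359 189   7   7  34] [362.20588235 192.08823529] [ 0.5696501  -0.24963174  0.084     ]
red [374 190   6   7  34] [376.55882353 192.67647059] [ 0.56893719 -0.2817622   0.084     ]
red [358 236   6   6  33] [360.42424242 238.57575758] [ 0.46630583 -0.24664698  0.084     ]
red [372 236   7   7  37] [374.83783784 239.40540541] [ 0.46502182 -0.27878599  0.084     ]
red [357 246   7   7  38] [360.15789474 248.78947368] [ 0.44371678 -0.24627286  0.084     ]
red [372 247   6   6  33] [374.57575758 249.42424242] [ 0.44285591 -0.27838917  0.084     ]
corner [0.63153735 0.30386094 0.095     ]
corner [ 0.68844295 -0.00172357  0.095     ]
corner [ 0.44344392 -0.0522681   0.095     ]
corner [0.38209778 0.25290626 0.095     ]
tcp px [[-26.24989139 387.09423157]] [[ 44.86206756 100.16627973]]
```

View pics/crop0.png

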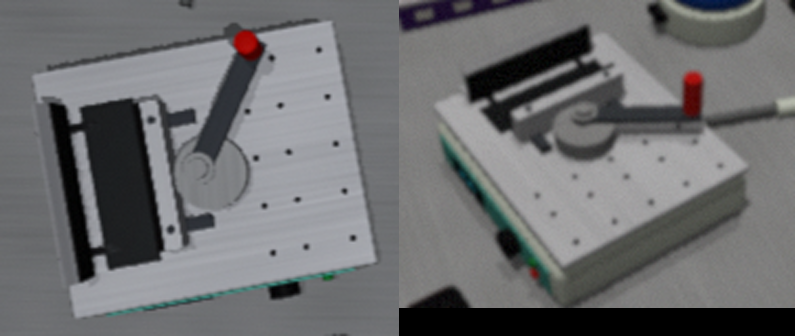

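Emit:
{"op": "jog_arm", "data": {"series": [[[8, -20, 0, 0], [20, -48, 0, 3], [34, -82, 0, 6], [48, -116, 0, 9], [62, -150, 0, 12], [76, -184, 0, 15], [92, -222, 0, 18], [108, -260, 0, 21]]], "claw": 0.3}}

```text
t: 0.82
ee_pos: [0.3124, 0.222, 0.2387]
tool_rot: [0.0, 0.015, 1.0, 0.0]
force: [1.2, 0.1, 0.1]
width: 0.702
finger_force: 0.0
```

Emit:
{"op": "jog_arm", "data": {"series": [[[15, -36, 0, 0], [30, -72, 0, 0], [45, -108, 0, 0], [60, -144, 0, 0], [75, -180, 0, 0], [90, -216, 0, 0], [105, -252, 0, 0], [118, -284, 0, 0]]]}}

```text
t: 1.48
ee_pos: [0.4307, -0.0628, 0.2386]
tool_rot: [0.0, 0.017, 1.0, -0.0]
force: [0.6, 1.2, 0.2]
width: 0.701
finger_force: 0.0
```

Emit:
{"op": "jog_arm", "data": {"series": [[[15, -36, -5, 0], [30, -72, -12, 0], [45, -108, -20, 0], [60, -144, -28, 0], [75, -175, -34, 0], [85, -195, -38, 0], [88, -203, -39, 0], [88, -203, -39, 0]]]}}

```text
t: 2.15
ee_pos: [0.5183, -0.2644, 0.1987]
tool_rot: [-0.001, 0.017, 1.0, 0.0]
force: [-0.6, 0.1, -0.3]
width: 0.698
finger_force: 0.0
```

```bash
python3 - <<'E'
from h import *
d=grab('wrist','w1.png')
hsv=cv2.cvtColor(d['pixels'],cv2.COLOR_RGB2HSV)
m=cv2.inRange(hsv,(120,80,40),(155,255,255))
n,l,s,c=cv2.connectedComponentsWithStats(m)
for i in range(1,n):
  if s[i,4]>100:
    r=cv2.minAreaRect(np.argwhere(l==i)[:,::-1].astype(np.float32)); print(s[i],c[i],r)
    print([onz(d,p,.114).round(4)[:2] for p in cv2.boxPoints(r)],onz(d,r[0],.114))
E
```

```text
[ 250  152   23   76 1680] [261.11428571 189.6375    ] ((261.0, 189.5), (75.0, 22.0), 90.0)
[array([ 0.4837, -0.2695]), array([ 0.4843, -0.2532]), array([ 0.5443, -0.2546]), array([ 0.5436, -0.2721])] [ 0.51294928 -0.26234457  0.114     ]
```

View pics/w1.png

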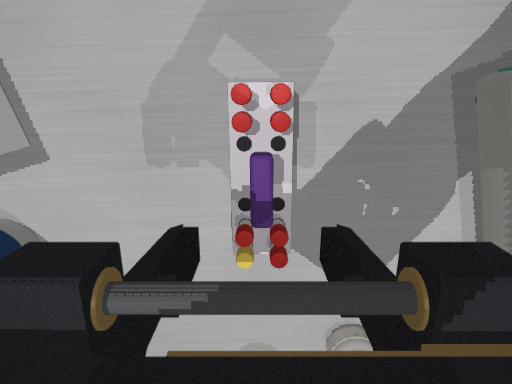

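The wrist view shows the rack upright in the image. The handle bar is centred at (261,189), aligned with the gripper and clear between the fingers.

Emit:
{"op": "jog_arm", "data": {"series": [[[-4, 2, -20, 0.4], [-4, 2, -45, 0.4], [-4, 2, -70, 0.4], [-4, 2, -90, 0.4], [-4, 2, -104, 0.4], [-4, 2, -111, 0.4], [-4, 2, -113, 0.4], [-4, 2, -113, 0.4]]]}}

```text
t: 2.87
ee_pos: [0.5145, -0.2608, 0.0874]
tool_rot: [0.0, 0.013, 1.0, -0.0]
force: [0.6, 0.2, -0.6]
width: 0.699
finger_force: 0.0
```

Emit:
{"op": "jog_arm", "data": {"series": [[[0, 0, 0, 0], [0, 0, 0, 0], [0, 0, 0, 0], [0, 0, 0, 0], [0, 0, 0, 0]]], "claw": 1, "force": 35}}

```text
t: 3.28
ee_pos: [0.5144, -0.2615, 0.087]
tool_rot: [0.0, 0.013, 1.0, -0.0]
force: [0.2, -0.8, 1.2]
width: 0.344
finger_force: 0.0
```

Emit:
{"op": "jog_arm", "data": {"series": [[[0, 0, 0, 0], [0, 0, 0, 0], [0, 0, 0, 0], [0, 0, 0, 0]]]}}

```text
t: 3.62
ee_pos: [0.5144, -0.2616, 0.0868]
tool_rot: [0.0, 0.013, 1.0, -0.0]
force: [0.3, -2.1, 0.5]
width: 0.204
finger_force: 35.0
```

Emit:
{"op": "jog_arm", "data": {"series": [[[0, 0, 3, 0], [0, 0, 10, 0], [0, 0, 25, 0], [0, 0, 50, 0], [0, 0, 80, 0], [0, 0, 110, 0], [0, 0, 140, 0], [0, 0, 165, 0]]]}}

```text
t: 4.28
ee_pos: [0.5142, -0.2611, 0.2542]
tool_rot: [0.0, 0.013, 1.0, -0.0]
force: [0.1, 0.5, -3.6]
width: 0.198
finger_force: 35.0
```

```bash
python3 - <<'E'
from h import *
a=cv2.imread('pics/top0.png')[160:280,110:220]; b=cv2.imread('pics/side0.png')[130:215,140:225]
a=cv2.resize(a,(440,480),interpolation=0); b=cv2.resize(b,(340,340),interpolation=0)
o=np.zeros((480,780,3),np.uint8);o[:,:440]=a;o[:340,440:]=b
cv2.imwrite('pics/crop1.png',np.clip(o.astype(float)*1.3,0,255))
E
```

```text
[ WARN:0@0.712] global loadsave.cpp:1063 imwrite_ Unsupported depth image for selected encoder is fallbacked to CV_8U.
```

View pics/crop1.png

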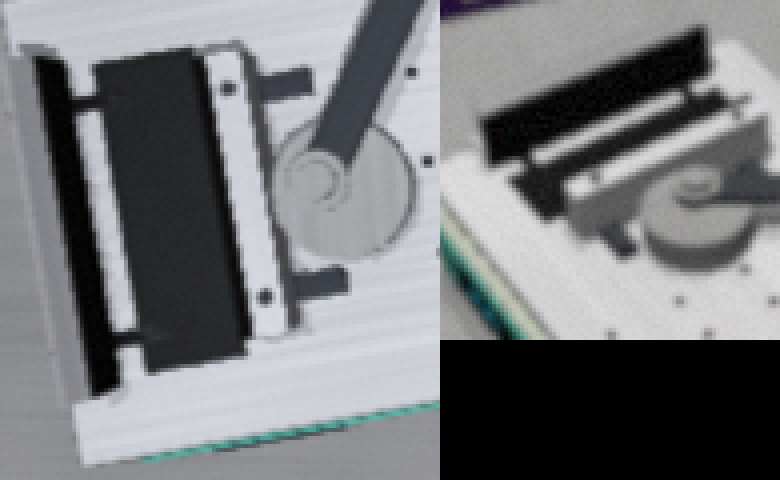

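```bash
cat > fit.py <<'E'
from h import *
import pickle
d=pickle.load(open('d0.pkl','rb'))['top']
g=cv2.cvtColor(d['pixels'],cv2.COLOR_RGB2GRAY).astype(float)
def edge(rows,f,thr,rising):
    P=[]
    for r in rows:
        c0=f(r); cs=np.arange(int(c0-5),int(c0+6)); v=g[r,cs]
        for i in range(len(cs)-1):
            a,b=v[i],v[i+1]
            if (a<thr<=b) if rising else (a>=thr>b): P.append((cs[i]+(thr-a)/(b-a),r)); break
    P=np.array(P); k=np.polyfit(P[:,1],P[:,0],1); ok=abs(np.polyval(k,P[:,1])-P[:,0])<.6
    return P[ok]
def line(P,z):
    W=np.array([onz(d,p,z)[:2] for p in P]); vx,vy,x,y=cv2.fitLine(W.astype(np.float32),2,0,.01,.01).ravel()
    s=np.sign(vx); return W,np.degrees(np.arctan2(vy*s,vx*s)),np.array([x,y])
E
python3 - <<'E'
from fit import *
np.set_printoptions(precision=4,suppress=True,linewidth=150)
for r in (190,200,215,235): print(r,g[r,112:175].astype(int))
P=edge([r for r in range(182,250)],lambda r:127.5+(r-175.5)*.1455,100,True)
W,a,m=line(P,.095); print('fence foot',len(P),a,m)
for n,uv in dict(e1=(127.5,175.5),e2=(139.2,256.2)).items(): print(n,onz(d,uv,.095)[:2])
P=edge(range(182,238),lambda r:162+(r-175)*.145,100,True)
W,a,m=line(P,.133); print('jaw white edge',len(P),a,m)
for uv in [(95+197/2.1,125+170/2.1),(110+318/4,160+180/4)]: print('pivot',onz(d,uv,.137))
print('disc', onz(d,(110+345/4,160+188/4),.12))
for n,uv in dict(m1=(95,62),m2=(190,48),m3=(148,370),m4=(244,352)).items(): print(n,onz(d,(110+uv[0]/4,160+uv[1]/4),.095)[:2])
E
```

```text
190 [114 114 108 102 101 101 103 102  77  35  10   4   3   4   3   8  41 103 131 144 152 153 150 104  36  27  27  30  28  28  30  28  28  30  28  30  29
  30  30  30  30  30  31  30  32  30  31  29  22  13   8  32 119 159 160 159 159 159 159 158 126  74  53]
200 [109 109 116 117 108 102 101 102 103 102  70  20   2   3   5   4   2   7  44 105 143 152 152 151 119  60  29  28  29  29  30  27  29  30  30  30  29
  29  30  30  30  31  30  30  32  32  31  31  32  29  20  11  11  42 119 159 160 161 160 160 159 160 117]
215 [111 111 111 112 114 120 113 102 101 101 102 104  90  50  13   6   3   5   4   2  22  95 133 145 156 156 157 118  55  29  30  29  30  29  30  31  30
  30  31  31  30  32  31  30  31  31  32  32  30  31  31  32  27  17  12  19  79 138 161 163 163 162 160]
235 [104 105 105 105 105 104 104 106 113 116 108 102 102 102 105 106  72  23   5   2   7   2   1   7  48 106 145 155 156 156 143  93  35  28  30  29  30
  31  31  31  31  30  29  32  31  32  30  31  32  31  31  32  32  33  33  33  23  12  10  33 122 161 125]
fence foot 58 11.395604 [0.5089 0.2535]
e1 [0.596 0.269]
e2 [0.4208 0.2384]
jaw white edge 56 11.419942 [0.5241 0.1719]
pivot [0.5324 0.1265 0.137 ]
pivot [0.5344 0.1251 0.137 ]
disc [0.5302 0.1135 0.12  ]
m1 [0.5963 0.2554]
m2 [0.6049 0.2038]
m3 [0.4291 0.2218]
m4 [0.4397 0.17  ]
```

Emit:
{"op": "jog_arm", "data": {"series": [[[0, 8, 10, 0], [0, 26, 22, 0], [0, 52, 33, 1], [0, 84, 40, 3], [0, 120, 40, 5], [0, 156, 40, 7], [0, 192, 40, 9], [0, 228, 40, 11]]]}}

```text
t: 4.95
ee_pos: [0.5134, -0.031, 0.2908]
tool_rot: [-0.001, -0.084, 0.996, 0.001]
force: [0.8, -0.2, -4.2]
width: 0.203
finger_force: 35.0
```

Emit:
{"op": "jog_arm", "data": {"series": [[[0, 36, 0, 0.5], [0, 72, 0, 1], [0, 108, 0, 1.5], [0, 144, 0, 1.9], [0, 180, 0, 1.9], [0, 212, 0, 1.9], [1, 236, 0, 1.9], [1, 250, 0, 1.9]]]}}

```text
t: 5.62
ee_pos: [0.5141, 0.2197, 0.2906]
tool_rot: [-0.001, -0.101, 0.995, 0.0]
force: [0.7, 0.2, -5.1]
width: 0.2
finger_force: 35.0
```

Emit:
{"op": "jog_arm", "data": {"series": [[[0, 0, -10, 0], [0, 0, -22, 0], [0, 0, -30, 0], [0, 0, -30, 0]]]}}

```text
t: 5.95
ee_pos: [0.5143, 0.2161, 0.259]
tool_rot: [-0.002, -0.099, 0.995, -0.0]
force: [-0.8, 0.8, -4.3]
width: 0.2
finger_force: 35.0
```

```bash
cat > look.py <<'E'
from h import *
import sys
zt=float(sys.argv[1]); fn=sys.argv[2]
d=grab('top',fn+'_t.png');w=grab('wrist',fn+'_w.png')
s=status.observe();tp=s['ee_pos'];print(s['t'],tp,s['tool_rot'],s['force'])
u=zt
hsv=cv2.cvtColor(d['pixels'],cv2.COLOR_RGB2HSV)
m=cv2.inRange(hsv,(0,150,90),(6,255,255))|cv2.inRange(hsv,(174,150,90),(180,255,255))
n,l,st,c=cv2.connectedComponentsWithStats(m)
ex=np.array([.9803,.1977]);ey=np.array([-.1977,.9803]);F=np.array([.5084,.2537])
for i in range(1,n):
  if st[i,4]>10 and 100<c[i][0]<280:
    p=onz(d,c[i],u+.084)[:2]; print('red',st[i,2:],c[i].round(1),p.round(4),'shaker',((p-F)@ex).round(4),((p-F)@ey).round(4))
E
python3 look.py $(python3 -c "
from rig import status;print(status.observe()['ee_pos'][2]-.087)") l1; cd pics; python3 -c "
import cv2,numpy as np
a=cv2.imread('l1_t.png')[110:300,90:290];b=cv2.imread('l1_w.png')
cv2.imwrite('l1.png',np.hstack([cv2.resize(a,(400,380),interpolation=0),cv2.resize(b,(0,0),fx=.75,fy=.75)[:288].repeat(1,0) if 0 else cv2.copyMakeBorder(cv2.resize(b,(400,300)),0,80,0,0,0)]))"
```

```text
6.05 [0.51517304 0.21617814 0.26145273] [-4.88980953e-04 -9.89600431e-02  9.95091287e-01 -4.55819540e-05] [-0.70109785  0.25985766 -4.8918415 ]
red [ 12  12 104] [211.5 144.8] [0.6438 0.0686] shaker 0.0961 -0.2082
red [ 7  9 49] [112. 175.] [0.5863 0.2443] shaker 0.0745 -0.0246
red [ 8  9 54] [131.6 183.9] [0.5712 0.209 ] shaker 0.0527 -0.0562
red [ 5  8 23] [115.4 186. ] [0.5667 0.2377] shaker 0.054 -0.0273
red [ 9  7 37] [144.4 255.3] [0.4451 0.1829] shaker -0.0761 -0.0569
```

View pics/l1.png

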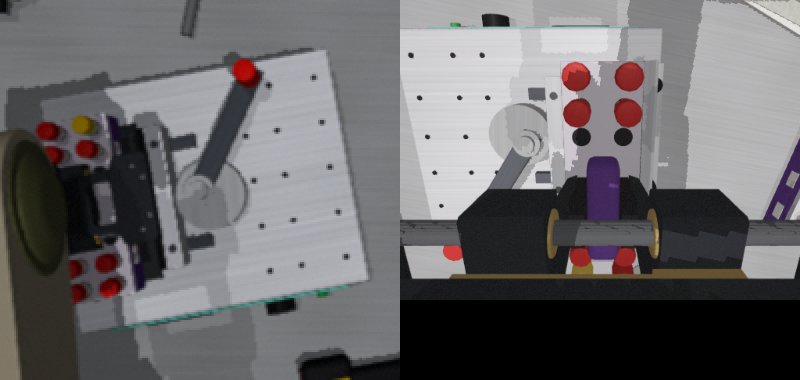

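The top view shows the rack over the gap, with its caps about (46..90, 125..150) and (75..110, 265..295) in the crop. It needs about 2.5 mm towards the fence, and the yaw is good. I'll lower it now.

Emit:
{"op": "jog_arm", "data": {"series": [[[-0.5, 2.5, -6, 0], [-0.5, 2.5, -18, 0], [-0.5, 2.5, -32, 0], [-0.5, 2.5, -46, 0], [-0.5, 2.5, -58, 0], [-0.5, 2.5, -66, 0], [-0.5, 2.5, -71, 0], [-0.5, 2.5, -71, 0]]]}}

```text
t: 6.72
ee_pos: [0.5147, 0.219, 0.19]
tool_rot: [-0.001, -0.099, 0.995, -0.0]
force: [-0.5, -0.7, -4.2]
width: 0.201
finger_force: 35.0
```

Emit:
{"op": "jog_arm", "data": {"series": [[[0, 0, 0, 0], [0, 0, -1, 0], [0, 0, -2, 0], [0, 0, -3, 0], [0, 0, -4, 0], [0, 0, -4, 0]]]}}

```text
t: 7.22
ee_pos: [0.5148, 0.2191, 0.1866]
tool_rot: [-0.0, -0.099, 0.995, -0.0]
force: [0.1, 0.2, -4.5]
width: 0.198
finger_force: 35.0
```

Emit:
{"op": "jog_arm", "data": {"series": [[[0, 0, -1, 0], [0, 0, -2, 0], [0, 0, -3, 0], [0, 0, -3, 0]]]}}

```text
t: 7.55
ee_pos: [0.5148, 0.2191, 0.1835]
tool_rot: [-0.0, -0.099, 0.995, -0.0]
force: [0.1, 0.3, -4.5]
width: 0.203
finger_force: 35.0
```

Emit:
{"op": "jog_arm", "data": {"series": [[[0, 0, -0.5, 0], [0, 0, -1, 0], [0, 0, -1, 0]]]}}

```text
t: 7.8
ee_pos: [0.5148, 0.2191, 0.1826]
tool_rot: [-0.0, -0.099, 0.995, 0.0]
force: [-0.4, -0.7, -3.4]
width: 0.205
finger_force: 35.0
```

Emit:
{"op": "jog_arm", "data": {"series": [[[0, 0, -0.5, 0], [0, 0, -0.5, 0], [0, 0, -0.5, 0]]]}}

```text
t: 8.05
ee_pos: [0.5149, 0.2191, 0.1822]
tool_rot: [-0.0, -0.099, 0.995, -0.0]
force: [0.4, 0.2, -4.5]
width: 0.197
finger_force: 35.0
```

Emit:
{"op": "jog_arm", "data": {"series": [[[0, 0, -0.5, 0], [0, 0, -0.5, 0], [0, 0, -0.5, 0]]]}}

```text
t: 8.3
ee_pos: [0.5149, 0.2191, 0.1818]
tool_rot: [0.0, -0.099, 0.995, -0.0]
force: [-0.9, 0.1, -3.9]
width: 0.197
finger_force: 35.0
```

Emit:
{"op": "jog_arm", "data": {"series": [[[0, 0, -0.5, 0], [0, 0, -1, 0], [0, 0, -1, 0]]]}}

```text
t: 8.55
ee_pos: [0.515, 0.219, 0.1817]
tool_rot: [0.0, -0.099, 0.995, -0.0]
force: [-3.7, -2.8, 5.6]
width: 0.199
finger_force: 35.0
```

Emit:
{"op": "jog_arm", "data": {"series": [[[0, 0, -0.5, 0], [0, 0, -1, 0], [0, 0, -1, 0]]]}}

```text
t: 8.8
ee_pos: [0.515, 0.2188, 0.1816]
tool_rot: [0.001, -0.099, 0.995, -0.0]
force: [-6.7, -5.2, 11.0]
width: 0.2
finger_force: 35.0
```

Emit:
{"op": "jog_arm", "data": {"series": [[[0, 0, 1, 0], [0, 0, 1.5, 0], [0, 0, 1.5, 0]]]}}

```text
t: 9.05
ee_pos: [0.515, 0.219, 0.1817]
tool_rot: [0.0, -0.099, 0.995, -0.0]
force: [-2.1, -2.4, 3.3]
width: 0.2
finger_force: 35.0
```

Emit:
{"op": "jog_arm", "data": {"series": [[[0, 0, 0, 0], [0, 0, 0, 0], [0, 0, 0, 0], [0, 0, 0, 0], [0, 0, 0, 0]]], "claw": 0.45}}

```text
t: 9.47
ee_pos: [0.5149, 0.2191, 0.1811]
tool_rot: [-0.0, -0.099, 0.995, 0.0]
force: [1.0, 1.2, 1.0]
width: 0.538
finger_force: 0.0
```

Emit:
{"op": "jog_arm", "data": {"series": [[[0, 0, 6, 0], [0, 0, 20, 0], [0, 0, 45, 0], [0, 0, 75, 0], [0, 0, 95, 0], [0, 0, 100, 0], [0, 0, 100, 0]]]}}

```text
t: 10.05
ee_pos: [0.5152, 0.2192, 0.2824]
tool_rot: [0.001, -0.099, 0.995, 0.0]
force: [-0.2, -0.4, -0.9]
width: 0.549
finger_force: 0.0
```

```bash
python3 look.py .095 l2; cd pics; python3 -c "
import cv2,numpy as np
b=cv2.imread('l2_w.png')
cv2.imwrite('l2.png',cv2.resize(b,(640,480)))"
```

```text
10.15 [0.51449051 0.21904653 0.27986377] [-9.94443508e-04 -9.92810028e-02  9.95058937e-01 -7.51683448e-05] [ 0.86509308 -0.02060891 -0.5912805 ]
red [ 12  12 104] [211.5 144.8] [0.655  0.0773] shaker 0.1088 -0.2019
red [ 7  7 41] [125.  177.1] [0.5874 0.2465] shaker 0.0761 -0.0227
red [ 7  4 23] [142.7 183.7] [0.5752 0.2115] shaker 0.0571 -0.0546
red [ 7  6 31] [126.7 187.5] [0.5669 0.2426] shaker 0.0551 -0.0225
red [ 8  8 51] [152.3 237.2] [0.4701 0.1895] shaker -0.0502 -0.0553
red [ 8  8 49] [154.2 248.1] [0.4489 0.1852] shaker -0.0719 -0.0554
```

View pics/l2.png

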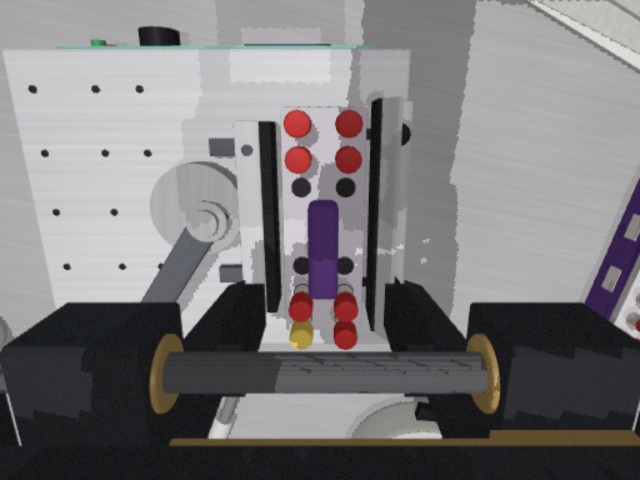

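The wrist view shows the rack standing square between the pad (x≈268) and the fence face (x≈375), with a gap on both sides. Next is the knob.

Emit:
{"op": "jog_arm", "data": {"series": [[[10, -10, 0, -4], [32, -32, 0, -10], [56, -56, 0, -16], [80, -80, 0, -22], [104, -105, 0, -28], [126, -128, -8, -33], [136, -138, -18, -33], [138, -141, -22, -33]]]}}

```text
t: 10.82
ee_pos: [0.6534, 0.0758, 0.255]
tool_rot: [-0.003, 0.189, 0.982, -0.0]
force: [-2.3, 0.9, -1.0]
width: 0.548
finger_force: 0.0
```

```bash
cat > knob.py <<'E'
from h import *
w=grab('wrist','k1.png'); s=status.observe(); print(s['t'],s['ee_pos'],s['tool_rot'],s['force'])
hsv=cv2.cvtColor(w['pixels'],cv2.COLOR_RGB2HSV)
m=cv2.inRange(hsv,(0,150,60),(8,255,255))|cv2.inRange(hsv,(172,150,60),(180,255,255))
n,l,st,c=cv2.connectedComponentsWithStats(m)
for i in range(1,n):
  if st[i,4]>100: print(st[i],c[i],onz(w,c[i],.184))
E
python3 knob.py; python3 -c "
import cv2;cv2.imwrite('pics/k1v.png',cv2.resize(cv2.imread('pics/k1.png'),(640,480)))"
```

```text
10.8667 [0.65273186 0.07671906 0.25521063] [-2.88372349e-03  1.88112587e-01  9.82143143e-01 -4.30012588e-04] [-0.33598476 -0.76337609 -0.50164768]
[391   0  35  29 755] [407.45695364  12.64238411] [0.57215173 0.207615   0.184     ]
[447   0  40  30 893] [466.2956327   13.59574468] [0.58629426 0.2415179  0.184     ]
[ 249  171   32   44 1067] [264.16588566 192.74039363] [0.6478901  0.08166731 0.184     ]
```

View pics/k1v.png

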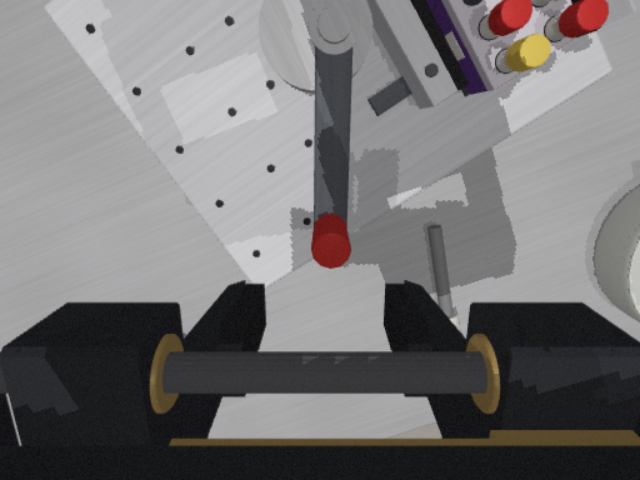

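```bash
python3 - <<'E'
from h import *
w=cams.get_image('wrist')
k=onz(w,(265,200),.184); 
print('knob',k)
for z in(.135,.14):
  p=onz(w,(267,20.5),z); v=(k-p)[:2]; print(p,np.hypot(*v),np.degrees(np.arctan2(v[1],v[0])))
E
```

```text
knob [0.65260853 0.08107121 0.184     ]
[0.53311081 0.13043084 0.135     ] 0.12929068492151 -22.44352380276287
[0.53411341 0.12992531 0.14      ] 0.12817104766886686 -22.405763135598505
```

Emit:
{"op": "jog_arm", "data": {"series": [[[1, 3, -8, 0], [1, 3, -28, 0], [1, 3, -50, 0], [1, 3, -72, 0], [1, 3, -90, 0], [1, 3, -102, 0], [1, 3, -109, 0], [1, 3, -109, 0]]]}}

```text
t: 11.58
ee_pos: [0.6532, 0.0819, 0.1493]
tool_rot: [-0.001, 0.187, 0.982, -0.0]
force: [0.3, 0.3, -0.8]
width: 0.551
finger_force: 0.0
```

Emit:
{"op": "jog_arm", "data": {"series": [[[0, 0, 0, 0], [0, 0, 0, 0], [0, 0, 0, 0], [0, 0, 0, 0], [0, 0, 0, 0], [0, 0, 0, 0]]], "claw": 0.76, "force": 12}}

```text
t: 12.08
ee_pos: [0.6542, 0.081, 0.151]
tool_rot: [0.001, 0.187, 0.982, 0.0]
force: [-0.4, -0.4, 3.3]
width: 0.268
finger_force: 12.0
```

```bash
cat > arc.py <<'E'
import sys,numpy as np
th0,R=float(sys.argv[1]),.130; ds=[float(x) for x in sys.argv[2:]]
c=lambda a:np.array([np.cos(np.radians(a)),np.sin(np.radians(a))])*R*1000
print([[*map(float,(c(th0-x)-c(th0)).round(1)),0,-x] for x in ds])
E
python3 arc.py -21.6 1 3 6 10 14 18 21 22; python3 arc.py -43.6 1 3 6 10 14 17 19 20
```

```text
[[-0.9, -2.1, 0, -1.0], [-2.7, -6.3, 0, -3.0], [-5.7, -12.4, 0, -6.0], [-10.1, -20.3, 0, -10.0], [-15.2, -27.8, 0, -14.0], [-20.7, -35.0, 0, -18.0], [-25.2, -40.1, 0, -21.0], [-26.7, -41.8, 0, -22.0]]
[[-1.6, -1.6, 0, -1.0], [-4.8, -4.8, 0, -3.0], [-9.9, -9.3, 0, -6.0], [-17.0, -15.0, 0, -10.0], [-24.5, -20.1, 0, -14.0], [-30.3, -23.6, 0, -17.0], [-34.3, -25.8, 0, -19.0], [-36.3, -26.8, 0, -20.0]]
```

Emit:
{"op": "jog_arm", "data": {"series": [[[-1, -2, 0, -1], [-2.7, -6.3, 0, -3], [-5.7, -12.4, 0, -6], [-10, -20, 0, -10], [-15, -28, 0, -14], [-20.7, -35, 0, -18], [-25.2, -40, 0, -21], [-26.7, -41.8, 0, -22]]], "claw": 1, "force": 35}}

```text
t: 12.75
ee_pos: [0.6268, 0.0392, 0.151]
tool_rot: [0.0, 0.373, 0.928, 0.001]
force: [-0.7, 3.1, 5.5]
width: 0.262
finger_force: 35.0
```

```bash
cat > f.py <<'E'
from h import *
import sys
s=status.observe();P=np.array([.5335,.1288]);v=s['ee_pos'][:2]-P;r=np.hypot(*v);u=v/r;t=np.array([u[1],-u[0]]) # t: clockwise
f=s['force'][:2];print('t %.2f ang %.2f R %.4f  Ftan(resist) %.1f  Frad %.1f Fz %.1f w %.3f'%(s['t'],np.degrees(np.arctan2(v[1],v[0])),r,-f@t,f@u,s['force'][2],s['width']))
E
python3 f.py
```

```text
t 12.75 ang -43.85 R 0.1294  Ftan(resist) 1.8  Frad -2.7 Fz 5.5 w 0.262
```

Emit:
{"op": "jog_arm", "data": {"series": [[[-1.6, -1.6, 0, -1], [-4.8, -4.8, 0, -3], [-9.9, -9.3, 0, -6], [-17, -15, 0, -10], [-24.5, -20, 0, -14], [-30.3, -23.6, 0, -17], [-34.3, -25.8, 0, -19], [-36.3, -26.8, 0, -20]]]}}

```text
t: 13.42
ee_pos: [0.5905, 0.0132, 0.1509]
tool_rot: [-0.0, 0.528, 0.849, 0.001]
force: [-0.5, 6.4, 5.4]
width: 0.265
finger_force: 35.0
```

```bash
python3 f.py; python3 arc.py -63.8 1 2 3 4 5 6 7 8;python3 arc.py -71.8 1 2 3 4 5 6 7 8; python3 arc.py -79.8 1 2 3 4 5 6
```

```text
t 13.42 ang -63.74 R 0.1289  Ftan(resist) 2.3  Frad -5.9 Fz 5.4 w 0.265
[[-2.0, -1.0, 0, -1.0], [-4.1, -1.9, 0, -2.0], [-6.2, -2.8, 0, -3.0], [-8.3, -3.7, 0, -4.0], [-10.4, -4.6, 0, -5.0], [-12.5, -5.4, 0, -6.0], [-14.6, -6.1, 0, -7.0], [-16.8, -6.9, 0, -8.0]]
[[-2.2, -0.7, 0, -1.0], [-4.3, -1.3, 0, -2.0], [-6.5, -2.0, 0, -3.0], [-8.7, -2.5, 0, -4.0], [-10.9, -3.1, 0, -5.0], [-13.1, -3.6, 0, -6.0], [-15.4, -4.0, 0, -7.0], [-17.6, -4.4, 0, -8.0]]
[[-2.2, -0.4, 0, -1.0], [-4.5, -0.7, 0, -2.0], [-6.7, -1.0, 0, -3.0], [-9.0, -1.3, 0, -4.0], [-11.2, -1.5, 0, -5.0], [-13.5, -1.7, 0, -6.0]]
```

Emit:
{"op": "jog_arm", "data": {"series": [[[-2, -0.8, 0, -1], [-4.1, -1.5, 0, -2], [-6.2, -2.2, 0, -3], [-8.3, -2.8, 0, -4], [-10.4, -3.5, 0, -5], [-12.5, -4.1, 0, -6], [-14.6, -4.6, 0, -7], [-16.8, -5.4, 0, -8]]]}}

```text
t: 14.08
ee_pos: [0.5746, 0.0069, 0.151]
tool_rot: [0.001, 0.586, 0.811, 0.001]
force: [2.5, 0.9, 5.0]
width: 0.264
finger_force: 35.0
```

```bash
python3 f.py
```

```text
t 14.08 ang -71.36 R 0.1286  Ftan(resist) 2.6  Frad -0.1 Fz 5.0 w 0.264
```

Emit:
{"op": "jog_arm", "data": {"series": [[[-2.2, -0.7, 0, -1], [-4.3, -1.3, 0, -2], [-6.5, -1.9, 0, -3], [-8.7, -2.5, 0, -4], [-10.9, -3, 0, -5]]]}}

```text
t: 14.5
ee_pos: [0.5637, 0.0039, 0.151]
tool_rot: [0.001, 0.621, 0.784, 0.001]
force: [2.1, -0.7, 4.2]
width: 0.264
finger_force: 35.0
```

```bash
python3 f.py;python3 arc.py -76.8 1 2 3 4 5 6; python3 arc.py -81.8 1 2 3 4 5 6;python3 arc.py -86.8 1 2 3 4 5 6;python3 arc.py -91.8 1 2 3 4 5 6
```

```text
t 14.50 ang -76.40 R 0.1285  Ftan(resist) 1.9  Frad 1.2 Fz 4.2 w 0.264
[[-2.2, -0.5, 0, -1.0], [-4.4, -1.0, 0, -2.0], [-6.7, -1.4, 0, -3.0], [-8.9, -1.8, 0, -4.0], [-11.1, -2.1, 0, -5.0], [-13.4, -2.4, 0, -6.0]]
[[-2.2, -0.3, 0, -1.0], [-4.5, -0.6, 0, -2.0], [-6.8, -0.8, 0, -3.0], [-9.0, -1.0, 0, -4.0], [-11.3, -1.1, 0, -5.0], [-13.6, -1.2, 0, -6.0]]
[[-2.3, -0.1, 0, -1.0], [-4.5, -0.2, 0, -2.0], [-6.8, -0.2, 0, -3.0], [-9.1, -0.2, 0, -4.0], [-11.3, -0.1, 0, -5.0], [-13.6, -0.0, 0, -6.0]]
[[-2.3, 0.1, 0, -1.0], [-4.5, 0.2, 0, -2.0], [-6.8, 0.4, 0, -3.0], [-9.1, 0.6, 0, -4.0], [-11.3, 0.9, 0, -5.0], [-13.6, 1.1, 0, -6.0]]
```

Emit:
{"op": "jog_arm", "data": {"series": [[[-2.2, -0.5, 0, -1], [-4.4, -1, 0, -2], [-6.7, -1.4, 0, -3], [-8.9, -1.8, 0, -4], [-11.1, -2.1, 0, -5]]]}}

```text
t: 14.92
ee_pos: [0.5526, 0.0019, 0.151]
tool_rot: [0.001, 0.654, 0.756, 0.001]
force: [2.2, 0.9, 5.7]
width: 0.261
finger_force: 35.0
```

```bash
python3 f.py
```

```text
t 14.92 ang -81.45 R 0.1283  Ftan(resist) 2.3  Frad -0.6 Fz 5.7 w 0.261
```

Emit:
{"op": "jog_arm", "data": {"series": [[[-2.2, -0.3, 0, -1], [-4.5, -0.6, 0, -2], [-6.8, -0.8, 0, -3], [-9, -1, 0, -4], [-11.3, -1.1, 0, -5]]]}}

```text
t: 15.33
ee_pos: [0.5413, 0.0009, 0.1509]
tool_rot: [0.001, 0.686, 0.727, 0.001]
force: [2.3, 0.9, 5.7]
width: 0.261
finger_force: 35.0
```

```bash
python3 f.py
```

```text
t 15.33 ang -86.49 R 0.1282  Ftan(resist) 2.3  Frad -0.8 Fz 5.7 w 0.261
```

Emit:
{"op": "jog_arm", "data": {"series": [[[-2.3, -0.1, 0, -1], [-4.5, -0.2, 0, -2], [-6.8, -0.2, 0, -3], [-9.1, -0.2, 0, -4], [-11.3, -0.1, 0, -5]]]}}

```text
t: 15.75
ee_pos: [0.53, 0.0008, 0.1509]
tool_rot: [0.001, 0.718, 0.697, 0.001]
force: [2.6, 1.1, 5.2]
width: 0.261
finger_force: 35.0
```

```bash
python3 f.py
```

```text
t 15.75 ang -91.55 R 0.1281  Ftan(resist) 2.6  Frad -1.2 Fz 5.2 w 0.261
```

Emit:
{"op": "jog_arm", "data": {"series": [[[-2.3, 0.1, 0, -1], [-4.5, 0.3, 0, -2], [-6.8, 0.5, 0, -3], [-9.1, 0.7, 0, -4]]]}}

```text
t: 16.08
ee_pos: [0.521, 0.0015, 0.1509]
tool_rot: [0.001, 0.741, 0.671, 0.001]
force: [3.7, 0.8, 4.3]
width: 0.26
finger_force: 35.0
```

```bash
python3 f.py;python3 arc.py -95.8 1 2 3 4 5; python3 arc.py -99.8 1 2 3 4 5;python3 arc.py -103.8 1 2 3 4 5;
```

```text
t 16.08 ang -95.60 R 0.1280  Ftan(resist) 3.6  Frad -1.1 Fz 4.3 w 0.260
[[-2.3, 0.2, 0, -1.0], [-4.5, 0.5, 0, -2.0], [-6.8, 0.9, 0, -3.0], [-9.0, 1.2, 0, -4.0], [-11.2, 1.6, 0, -5.0]]
[[-2.2, 0.4, 0, -1.0], [-4.5, 0.9, 0, -2.0], [-6.7, 1.3, 0, -3.0], [-8.9, 1.9, 0, -4.0], [-11.1, 2.4, 0, -5.0]]
[[-2.2, 0.6, 0, -1.0], [-4.4, 1.2, 0, -2.0], [-6.6, 1.8, 0, -3.0], [-8.7, 2.5, 0, -4.0], [-10.9, 3.2, 0, -5.0]]
```

Emit:
{"op": "jog_arm", "data": {"series": [[[-2.3, 0.3, 0, -1], [-4.5, 0.6, 0, -2], [-6.8, 1, 0, -3]]]}}

```text
t: 16.33
ee_pos: [0.5142, 0.0024, 0.151]
tool_rot: [0.001, 0.759, 0.651, 0.001]
force: [2.7, 0.6, 4.8]
width: 0.262
finger_force: 35.0
```

```bash
python3 f.py
```

```text
t 16.33 ang -98.66 R 0.1279  Ftan(resist) 2.6  Frad -1.0 Fz 4.8 w 0.262
```

Emit:
{"op": "jog_arm", "data": {"series": [[[-2.2, 0.4, 0, -1], [-4.5, 0.9, 0, -2], [-6.7, 1.4, 0, -3]]]}}

```text
t: 16.58
ee_pos: [0.5075, 0.0037, 0.1509]
tool_rot: [0.001, 0.776, 0.631, 0.001]
force: [2.4, -0.1, 4.9]
width: 0.261
finger_force: 35.0
```

```bash
python3 f.py
```

```text
t 16.58 ang -101.73 R 0.1278  Ftan(resist) 2.4  Frad -0.4 Fz 4.9 w 0.261
```

Emit:
{"op": "jog_arm", "data": {"series": [[[-2.2, 0.5, 0, -1], [-4.4, 1.1, 0, -2], [-6.6, 1.7, 0, -3]]]}}

```text
t: 16.83
ee_pos: [0.5009, 0.0053, 0.1509]
tool_rot: [0.001, 0.792, 0.611, 0.001]
force: [3.7, -0.3, 6.3]
width: 0.263
finger_force: 35.0
```

```bash
python3 f.py; python3 look.py .095 l3; python3 arc.py -105 1 2 3 4; python3 arc.py -108 1 2 3 4; python3 arc.py -111 1 2 3 4
```

```text
t 16.83 ang -104.77 R 0.1277  Ftan(resist) 3.7  Frad -0.6 Fz 6.3 w 0.263
16.9333 [0.50059136 0.00541888 0.15093321] [7.58769916e-04 7.91755515e-01 6.10837324e-01 6.26558855e-04] [0.10783172 0.18609587 6.11894661]
red [ 8  8 54] [121.5 177.9] [0.5859 0.2534] shaker 0.0759 -0.0156
red [ 8  8 51] [139.7 185.8] [0.5709 0.2172] shaker 0.054 -0.0481
red [ 8  8 55] [123.5 188.8] [0.5643 0.2488] shaker 0.0539 -0.0159
red [ 8  8 53] [148.6 237.5] [0.4693 0.1969] shaker -0.0495 -0.048
red [ 8  8 55] [132.5 240.7] [0.4627 0.2283] shaker -0.0498 -0.0159
red [ 8  8 52] [150.5 248.5] [0.448  0.1925] shaker -0.0713 -0.0481
red [ 8  9 56] [134.3 251.6] [0.4413 0.224 ] shaker -0.0717 -0.0159
[[-2.2, 0.6, 0, -1.0], [-4.4, 1.3, 0, -2.0], [-6.5, 1.9, 0, -3.0], [-8.7, 2.7, 0, -4.0]]
[[-2.2, 0.7, 0, -1.0], [-4.3, 1.5, 0, -2.0], [-6.4, 2.3, 0, -3.0], [-8.5, 3.1, 0, -4.0]]
[[-2.1, 0.8, 0, -1.0], [-4.2, 1.7, 0, -2.0], [-6.3, 2.6, 0, -3.0], [-8.4, 3.5, 0, -4.0]]
```

Emit:
{"op": "jog_arm", "data": {"series": [[[-2.2, 0.6, 0, -1], [-4.4, 1.3, 0, -2], [-6.5, 2, 0, -3]]]}}

```text
t: 17.18
ee_pos: [0.4945, 0.0073, 0.151]
tool_rot: [0.001, 0.808, 0.59, 0.001]
force: [3.4, -1.1, 4.9]
width: 0.26
finger_force: 35.0
```

```bash
python3 f.py
```

```text
t 17.18 ang -107.81 R 0.1276  Ftan(resist) 3.6  Frad 0.0 Fz 4.9 w 0.260
```

Emit:
{"op": "jog_arm", "data": {"series": [[[-2.2, 0.7, 0, -1], [-4.3, 1.5, 0, -2], [-6.4, 2.4, 0, -3]]]}}

```text
t: 17.43
ee_pos: [0.4881, 0.0096, 0.1509]
tool_rot: [0.001, 0.823, 0.568, 0.001]
force: [2.0, -1.4, 4.7]
width: 0.259
finger_force: 35.0
```

```bash
python3 f.py
```

```text
t 17.43 ang -110.86 R 0.1276  Ftan(resist) 2.4  Frad 0.6 Fz 4.7 w 0.259
```

Emit:
{"op": "jog_arm", "data": {"series": [[[-2.1, 0.8, 0, -1], [-4.2, 1.7, 0, -2], [-6.3, 2.6, 0, -3]]]}}

```text
t: 17.68
ee_pos: [0.482, 0.0121, 0.1509]
tool_rot: [0.001, 0.837, 0.547, 0.001]
force: [6.7, -3.5, 5.5]
width: 0.26
finger_force: 35.0
```

```bash
python3 f.py;  python3 arc.py -114 1 2 3 4; python3 arc.py -117 1 2 3 4; python3 arc.py -120 1 2 3 4
```

```text
t 17.68 ang -113.80 R 0.1276  Ftan(resist) 7.6  Frad 0.5 Fz 5.5 w 0.260
[[-2.1, 0.9, 0, -1.0], [-4.1, 1.9, 0, -2.0], [-6.1, 2.9, 0, -3.0], [-8.2, 4.0, 0, -4.0]]
[[-2.0, 1.0, 0, -1.0], [-4.0, 2.1, 0, -2.0], [-6.0, 3.2, 0, -3.0], [-7.9, 4.4, 0, -4.0]]
[[-2.0, 1.2, 0, -1.0], [-3.9, 2.3, 0, -2.0], [-5.8, 3.6, 0, -3.0], [-7.7, 4.8, 0, -4.0]]
```

Emit:
{"op": "jog_arm", "data": {"series": [[[-1, 0.5, 0, -0.5], [-2.1, 0.9, 0, -1], [-3.1, 1.4, 0, -1.5], [-4.1, 1.9, 0, -2]]]}}

```text
t: 18.02
ee_pos: [0.4783, 0.0138, 0.151]
tool_rot: [0.002, 0.847, 0.532, 0.001]
force: [9.5, -3.8, 2.2]
width: 0.259
finger_force: 35.0
```

```bash
python3 f.py
```

```text
t 18.02 ang -115.64 R 0.1276  Ftan(resist) 10.3  Frad -0.7 Fz 2.2 w 0.259
```

Emit:
{"op": "jog_arm", "data": {"series": [[[-0.5, 0.3, 0, -0.3], [-1, 0.5, 0, -0.5], [-1.6, 0.8, 0, -0.8], [-2, 1, 0, -1]]]}}

```text
t: 18.35
ee_pos: [0.4765, 0.0147, 0.1509]
tool_rot: [0.002, 0.851, 0.525, 0.002]
force: [6.7, -3.4, 4.1]
width: 0.262
finger_force: 35.0
```

```bash
python3 f.py
```

```text
t 18.35 ang -116.57 R 0.1275  Ftan(resist) 7.5  Frad 0.0 Fz 4.1 w 0.262
```

Emit:
{"op": "jog_arm", "data": {"series": [[[0, 0, 0, 0], [0, 0, 0, 0], [0, 0, 0, 0], [0, 0, 0, 0], [0, 0, 0, 0]]], "claw": 0.45}}

```text
t: 18.77
ee_pos: [0.4746, 0.0156, 0.15]
tool_rot: [-0.0, 0.851, 0.525, -0.0]
force: [-1.6, -0.6, -0.8]
width: 0.547
finger_force: 0.0
```

Emit:
{"op": "jog_arm", "data": {"series": [[[0, 0, 5, 0], [0, 0, 20, 0], [0, 0, 45, 0], [0, 0, 75, 0], [0, -10, 100, 0], [0, -30, 120, 0], [0, -50, 130, 0], [0, -55, 130, 0]]]}}

```text
t: 19.43
ee_pos: [0.4756, -0.0415, 0.2826]
tool_rot: [0.002, 0.851, 0.525, 0.001]
force: [0.1, 0.3, -0.0]
width: 0.551
finger_force: 0.0
```

```bash
python3 look.py .095 l4; python3 -c "
import cv2,numpy as np
a=cv2.imread('pics/l4_t.png');import h;h.grab('side','l4_s.png');b=cv2.imread('pics/l4_s.png')
cv2.imwrite('pics/l4.png',np.hstack([cv2.resize(a[120:290,80:280],(400,340)),cv2.resize(b[100:270,100:300],(400,340))]))"
```

```text
19.5333 [ 0.47476175 -0.03988139  0.27991318] [-2.27023477e-04  8.51275080e-01  5.24719617e-01 -1.01579941e-04] [-0.15144548 -0.22538344 -0.24910283]
red [ 9  8 52] [121.  177.9] [0.5857 0.2544] shaker 0.0759 -0.0146
red [ 9  7 47] [139. 186.] [0.5704 0.2185] shaker 0.0538 -0.0467
red [ 9  8 52] [122.7 188.9] [0.564  0.2503] shaker 0.0539 -0.0143
red [ 9  8 52] [148.2 237.8] [0.4689 0.1977] shaker -0.0498 -0.0471
red [ 9  8 54] [131.9 240.7] [0.4626 0.2294] shaker -0.0497 -0.0148
red [ 9  8 52] [150.  248.7] [0.4475 0.1935] shaker -0.0716 -0.047
red [ 8  9 56] [133.6 251.9] [0.4408 0.2254] shaker -0.0719 -0.0144
```

View pics/l4.png

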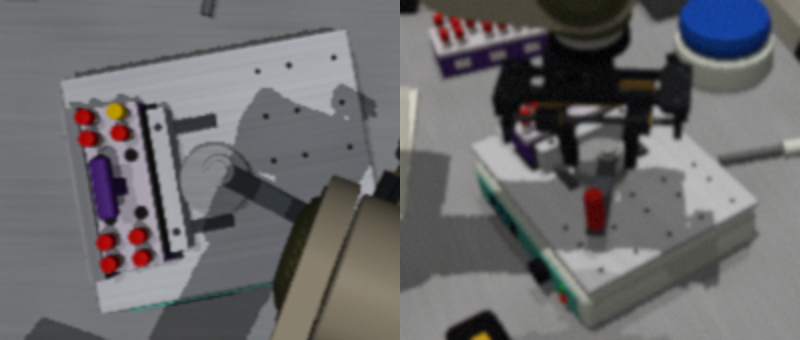

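The top view shows the rack square against the fence with the pad closed on it. The side view shows the knob free and the gripper clear of everything, so I'm handing in.

```bash
python3 -c "
from rig import workorder;print(workorder.finish_job())"
```

```text
the job is handed in; nothing more can be done
None
```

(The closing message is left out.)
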